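# Close the keeper arms over a circuit board

## Robot

A 6-joint arm with a two-finger parallel gripper is mounted at the origin on a cart in front of the work surface, level with it; the furniture and walls round the work are solid. World frame = base frame: x ahead of the robot, y to its left, z up, the work surface at z = 0. Lengths are in mm, angles in rad, forces in N, time in s.
With the tool pointing down it reaches from about 225 to 875 mm from the base axis. Payload 3.4 kg.
Tool frame: the origin (TCP) lies at the very end of the fingers, on their centre line; the grasp point (between the pads) lies 19 mm behind it (bot.grip_depth is the distance from the TCP to the grasp point, in mm); z points along the fingers, y is the line along which they close (so a half turn about z gives the same grasp; the last joint's range is limited). The gripper opens to 85 mm and grips with 20 to 120 N. Pads are 22 mm wide; open, the fingers measure 114 mm over their backs; the gripper's body (76 mm by 85 mm) begins 54 mm behind the grasp point. The pads swing forward as they close: fully open they stand 13 mm farther back than shut.
Start: joints at [1.046, 0.276, 1.505, -0, 1.361, -0.121], TCP at [225.946, 528.783, 231.328] pointing down, gripper open.
Joint ranges: [-2.89, 2.89], [-0.75, 2.08], [0.22, 2.7], [-1.18, 4.32], [0.11, 2.71], [-2.7, 2.7]. Speed limits (rad/s): [2.57, 2.57, 3.14, 3.14, 3.14, 3.14].

## Interface

Orientations are given as a rotation vector (axis times angle).
In Python, from cell import bot gives the robot as it stands.
- The arm moves only by the shell command python3 -m creep 'ROWS' [FORCE]. ROWS is JSON, a list of rows, each a list of 5 numbers: the finger opening in m, from 0 to 0.0854, then the shift along the tool's x, y, z in m, then the turn about the tool's z in degrees. A call has 1 to 8 rows; each row is the pose to reach, as a shift and turn from the pose commanded when the call began, along the tool's axes at that moment; what a row does not reach only later rows make up. A row lasts 1/8 s, in which the tool goes at most 62.5 mm and 10.7 degrees, less where a joint would pass 70% of its speed; a pose out of reach is approached as far as the arm can. A call with a gripper value outside its range is refused whole. The fingers move at their own pace and stop on an object; FORCE is the grip in N (left out, the last holds). Time passes only in rows, so rows that repeat a pose let the fingers close. It gives the time, the measured TCP pose, the force, the opening and the grip force at its end, in the units of the state.
- bot.read_state(): the state, without advancing time (a new reading comes with each control period).
- bot.read_camera(name): name is "scene" or "top" or "wrist"; returns (picture, depth): 480x640x3 uint8, blue, green, red; 480x640 float32, mm along the optical axis (not along the pixel's ray), 0 where there is no reading.
- bot.camera_params(name): a dict with "camera_matrix" (3x3 intrinsics, pixels), "dist" ([k1, k2, p1, p2, k3] as OpenCV has them; the pictures are not rectified), "R" (3x3) and "t" (3): a world point X has camera coordinates R X + t. Camera axes: x right, y down, z forward; pixel columns grow to the right and rows downward; lengths in mm; the calibration is good to about 2 mm. A picture is of the moment at which its call begins: read the wrist's pose just before it. camera_params takes no time and is no camera call; for the wrist camera it gives the pose at the moment of the call.
- bot.sign_off(): hands the job in; it is judged then, once.
Trained networks look in the newest picture that a camera, given by its name, has taken for a name from the list of things; names that differ only in an ending like _2 or _b are one class to them, and where a whole thing is asked for, a point or a joint stands for the part that bears it (a point fixed in the world has none). Each returns a list of dicts, best first, with "confidence" (0 to 1); they miss things now and then, are a little off and sometimes report something else, mostly with a low value. They report only what shows in the picture. A call takes as long as a camera call.
- bot.regions_of(camera, thing): "mask" (480x640 bool, what is visible of it) and "pixel" ([column, row] in pixels, amid what is visible of it).
The state is a dict: "time": time; "joint_positions": joint angles; "joint_velocities": joint speeds; "tau": joint torques, N m; "tool_pos": TCP position; "orientation": TCP orientation; "wrist_force": force on the tool from outside, world axes, zero at the start; "moment": the same for the moment, N m; "grip_width": finger opening in mm; "finger_force": force on a finger pad.
Only numpy, scipy, OpenCV 4.12 (cv2) and the standard library are available. Lean on these libraries where they do the work, as an engineer would, in place of code of your own. Each camera call takes 0.05 s, during which the arm holds its last target. There are 200 camera calls.

## Task

Close the two keeper arms of the holding fixture over the circuit board: push each arm round by its upright peg with a fingertip until the peg stands right over its landing post on the other side of the board. Push gently and do not grip the arms or pegs; leave the board lying in its nest and the solder spool, controller and multimeter where they are.

Things in the scene. Friction and masses are not known exactly. Their poses are not given: they have to be found in the camera images.
- fixture: holding fixture fixed on the worktop: aluminium base plate 140 x 150 x 12 mm (x, y, z); origin at the centre of its underside; own x points away from the robot, own y to the left across it. The board lies in the middle in low grey rails (up to z = 20 mm). In this frame the right arm's pivot is at (-50, -40) mm and its landing post at (45, -40); the left arm's pivot is at (50, 40) and its post at (-45, 40).
- right_arm (a joint): angle of the right keeper arm about its upright pivot, rad. 0 = closed: the arm lies across the board, its peg exactly over its landing post. Positive = swung out to the right, clockwise seen from above (about 0.7 to 1.45 at the start). Stops at -0.5 and 1.9. It has no spring or catch: light friction (about 1.3 N at the peg) keeps it where it is left.
- right_arm_peg (a point): centre of the top of the black upright peg at the free end of the right keeper arm: 14 mm in diameter, standing 37 mm on the arm, top at z = 80 mm. The arm is a steel bar 16 mm wide, z = 35 to 43 mm. The peg is 95 mm from the pivot axis. Moves with the arm.
- right_arm_pivot (a point): point on the upright pivot axis of the right arm, at the underside of the arm (z = 35 mm); screw head above it up to z = 50 mm. It stands at the right end of the board on the side nearest the robot.
- right_arm_post (a point): centre of the top of the landing post of the right arm: 14 mm in diameter, black rubber top at z = 33 mm, 2 mm below the underside of the arm. It stands at the right end of the board on the side farthest from the robot, 95 mm from the pivot.
- left_arm (a joint): angle of the left keeper arm about its upright pivot, rad. 0 = closed: the arm lies across the board, its peg exactly over its landing post. Positive = swung out to the left, clockwise seen from above (about 0.7 to 1.45 at the start). Stops at -0.5 and 1.9. It has no spring or catch: light friction (about 1.3 N at the peg) keeps it where it is left.
- left_arm_peg (a point): centre of the top of the black upright peg at the free end of the left keeper arm: 14 mm in diameter, standing 37 mm on the arm, top at z = 80 mm. The arm is a steel bar 16 mm wide, z = 35 to 43 mm. The peg is 95 mm from the pivot axis. Moves with the arm.
- left_arm_pivot (a point): point on the upright pivot axis of the left arm, at the underside of the arm (z = 35 mm); screw head above it up to z = 50 mm. It stands at the left end of the board on the side farthest from the robot.
- left_arm_post (a point): centre of the top of the landing post of the left arm: 14 mm in diameter, black rubber top at z = 33 mm, 2 mm below the underside of the arm. It stands at the left end of the board on the side nearest the robot, 95 mm from the pivot.
- board: green circuit board with components, 62 x 100 x 20 mm, lying loose in the fixture's nest on two ledges, components up to z = 32 mm; origin at the centre of its underside (12 mm above the worktop). To be left alone.
- spool: solder spool standing on the worktop to the left of the fixture, 58 mm in diameter, 36 mm high; origin at the centre of its underside. To be left alone.
- controller: small black panel-mount controller standing on the worktop to the right of the fixture, 87 x 48 x 48 mm; origin at the centre of its underside. To be left alone.
- meter: hand multimeter lying on the worktop, farther right, 144 x 80 x 42 mm; origin at the centre of its underside. To be left alone.

How it is judged (in metres and radians):
At the end, for the whole second after the job is handed in: Both arms are at rest within 0.12 rad of closed (each peg within about 11 mm of the middle of its landing post), with the board still lying in its nest (value of joint right_arm between -0.12 and 0.12 rad and velocity of joint right_arm between -0.05 and 0.05 rad/s and value of joint left_arm between -0.12 and 0.12 rad and velocity of joint left_arm between -0.05 and 0.05 rad/s and z of board in the frame of fixture below 0.016 m and horizontal distance between board and fixture below 0.006 m); the robot touches nothing.
It fails at once if the board is lifted or shifted by more than 6 mm (distance of board from where it was at the start of the episode above 0.006 m).
It fails at once if the spool, controller or multimeter is moved by more than 10 mm (distance of any of spool, controller, meter from where it was at the start of the episode above 0.01 m).
It fails at once if a keeper arm or its peg is gripped or pushed hard (the fingers' contact force on it exceeds 20 N) (contact force between the fingers and right_arm above 20 N or contact force between the fingers and left_arm above 20 N).
It also fails if it takes over 48 s, if anything falls off the work surface, if the arm or the gripper's body presses on something with over 40 N, if the wrist force passes 120 N, or if a joint passes its speed limit or range.

## Working session

There is one attempt and no reset: what is moved stays moved. The work goes in short steps, Python scripts to look and compute and a shell command to move; the robot and the scene stay as the last step left them, time stands still between calls to the robot, and variables do not carry over. Pictures are saved under pics/ and viewed, at most 10 in all, crops included, and the job is handed in when it is done.

```bash
mkdir -p pics; cat > h.py <<'E'
import numpy as np, cv2
from cell import bot
from scipy.spatial.transform import Rotation as Rn
def world(cam,px,depth,P=None):
    P=P or bot.camera_params(cam)
    px=np.array(px,float).reshape(-1,1,2)
    n=cv2.undistortPoints(px,np.array(P["camera_matrix"]),np.array(P["dist"])).reshape(-1,2)
    c=np.c_[n,np.ones(len(n))]*np.array(depth).reshape(-1,1)
    return (c-np.array(P["t"]).ravel())@np.array(P["R"])
def atz(cam,px,z):
    P=bot.camera_params(cam)
    a=world(cam,px,[1.],P);b=world(cam,px,[1000.],P)
    return a+(b-a)*((z-a[:,2:])/(b[:,2:]-a[:,2:]))
def mask_pts(cam,m,D):
    v,u=np.nonzero(m&(D>0)); return world(cam,np.c_[u,v],D[v,u])
E
python3 - <<'E'
from h import *
im,D=bot.read_camera("top"); cv2.imwrite("pics/top.png",im); np.save("D.npy",D)
for n in ["fixture","right_arm","left_arm","right_arm_peg","left_arm_peg","board","spool","controller","meter"]:
    for r in bot.regions_of("top",n)[:2]:
        p=mask_pts("top",r["mask"],D); print(n,round(r["confidence"],2),np.round(r["pixel"]),np.round(np.median(p,0)),np.round(np.percentile(p,2,axis=0)),np.round(np.percentile(p,98,axis=0)))
im,_=bot.read_camera("scene"); cv2.imwrite("pics/scene.png",im)
s=bot.read_state();print(s["time"],s["tool_pos"],Rn.from_rotvec(s["orientation"]).as_matrix().round(3))
E
```

```text
fixture 0.91 [294. 227.] [535. -17.  14.] [ 464. -116.    7.] [607.  90.  65.]
right_arm 0.83 [322. 241.] [530. -93.  43.] [ 485. -132.   -3.] [579. -57.  80.]
left_arm 0.54 [264. 230.] [549.  62.  43.] [507.  23.  38.] [585. 100.  79.]
left_arm 0.38 [291. 228.] [534. -16.  13.] [ 462. -118.   -1.] [607.  92.  70.]
right_arm_peg 0.62 [323. 240.] [526. -90.  43.] [ 485. -125.   37.] [571. -58.  80.]
left_arm_peg 0.66 [261. 234.] [548.  64.  43.] [507.  23.  -1.] [585. 100.  79.]
board 0.91 [299. 242.] [533. -18.  19.] [502. -67.  13.] [568.  31.  32.]
spool 0.69 [210. 242.] [527. 198.  35.] [502. 173.  -1.] [554. 224.  40.]
spool 0.16 [291. 227.] [535. -16.  14.] [ 463. -117.    7.] [606.  89.  64.]
controller 0.89 [379. 223.] [ 573. -231.   45.] [ 532. -268.   -3.] [ 620. -203.   51.]
meter 0.97 [467. 227.] [ 556. -463.   31.] [ 489. -509.    3.] [ 626. -423.   39.]
0.55 [225.90677478 528.76795244 231.31066035] [[-0.92   0.393 -0.   ]
 [ 0.393  0.92   0.   ]
 [ 0.     0.    -1.   ]]
```

View pics/top.png

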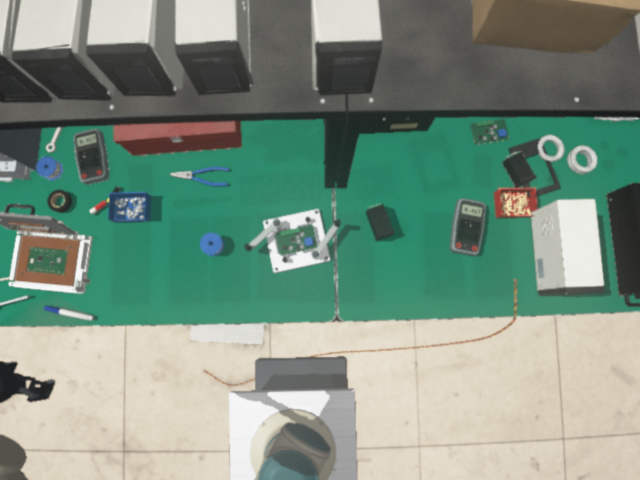

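View pics/scene.png

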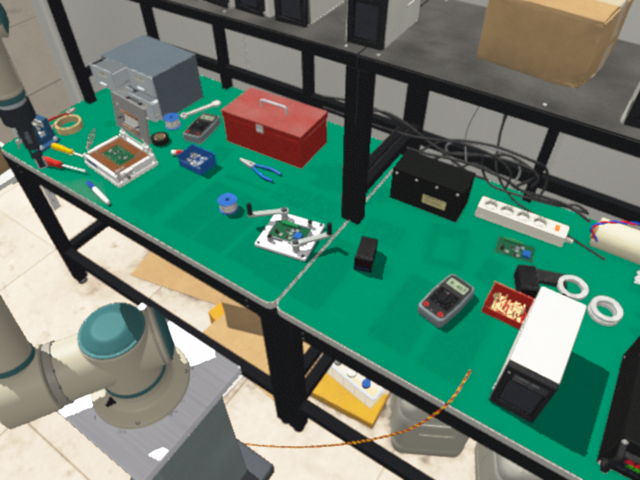

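The top view shows the fixture at about (296,240) px, with the left peg at (248,247) and the right peg at (337,223). Both arms are swung out, and the nearest obstacle is the controller at (379,223). I'll go above the fixture for a close look.

```bash
python3 -m creep '[[0,-0.403,-0.425,-0.1,0],[0,-0.403,-0.425,-0.1,0],[0,-0.403,-0.425,-0.1,0],[0,-0.403,-0.425,-0.1,0],[0,-0.403,-0.425,-0.1,0],[0,-0.403,-0.425,-0.1,0],[0,-0.403,-0.425,-0.1,0],[0,-0.403,-0.425,-0.1,0]]'
python3 - <<'E'
from h import *
P=bot.camera_params("wrist");R=np.array(P["R"]);s=bot.read_state()
T=Rn.from_rotvec(s["orientation"]).as_matrix()
c=-R.T@np.array(P["t"]).ravel();print("cam in tool",T.T@(c-s["tool_pos"]),"axis",R[2], (R@T).round(2))
E
```

```text
time: 1.55
tool_pos: [397.6, 64.8, 316.2]
orientation: [0.63, 3.076, 0.001]
wrist_force: [2.1, 0.7, 0.7]
grip_width: 0.2
finger_force: 0.0
cam in tool [  70.86872262    0.23247347 -143.53214216] axis [ 0.25753531 -0.10686784 -0.960341  ] [[ 0.    1.   -0.  ]
 [-0.96 -0.   -0.28]
 [-0.28  0.    0.96]]
```

```bash
python3 -m creep '[[0,-0.055,-0.023,0.008,-8],[0,-0.109,-0.046,0.016,-16],[0,-0.109,-0.046,0.016,-23],[0,-0.109,-0.046,0.016,-23],[0,-0.109,-0.046,0.016,-23]]'
python3 - <<'E'
from h import *
s=bot.read_state()
im,D=bot.read_camera("wrist"); cv2.imwrite("pics/w1.png",im); np.save("Dw.npy",D)
print(s["tool_pos"],Rn.from_rotvec(s["orientation"]).as_matrix().round(3)[:,0])
for n in ["fixture","right_arm","left_arm","right_arm_peg","left_arm_peg","board"]:
    for r in bot.regions_of("wrist",n)[:1]:
        p=mask_pts("wrist",r["mask"],D); print(n,round(r["confidence"],2),np.round(r["pixel"]),len(p))
        if "arm" in n:
            t=p[(p[:,2]>74)&(p[:,2]<86)]; print(" pegtop",len(t),t.mean(0).round(1), "screw",(q:=p[(p[:,2]>46)&(p[:,2]<54)]).mean(0).round(1),len(q))
v,u=np.nonzero(D>0);p=world("wrist",np.c_[u,v],D[v,u])
m=(p[:,2]>9)&(p[:,2]<15)&(abs(p[:,0]-535)<120)&(abs(p[:,1]+17)<120)
print("plate",cv2.minAreaRect(p[m][:,:2].astype(np.float32)),p[m][:,2].mean())
E
```

```text
time: 2.17
tool_pos: [479.1, -18.1, 299.7]
orientation: [0.005, 3.141, 0.0]
wrist_force: [-0.4, 0.2, -0.7]
grip_width: 0.3
finger_force: 0.0
[479.07518679 -18.07858984 299.66826141] [-1.     0.003 -0.   ]
right_arm 0.58 [247. 246.] 2014
 pegtop 172 [ 567.4 -121.7   79.7] screw [511.4 -80.4  49.4] 235
left_arm 0.8 [404. 255.] 2003
 pegtop 179 [509.6 101.4  79.9] screw [552.   53.9  49.2] 239
right_arm_peg 0.91 [246. 242.] 2003
 pegtop 157 [ 567.3 -121.3   79.6] screw [511.4 -80.3  49.4] 231
left_arm_peg 0.64 [404. 258.] 2120
 pegtop 188 [510.  101.2  79.8] screw [552.5  53.4  49.4] 216
board 0.83 [322. 242.] 5172
plate ((532.9381713867188, -16.908241271972656), (139.68841552734375, 149.92796325683594), 11.158154487609863) 12.813764742731003
```

View pics/w1.png

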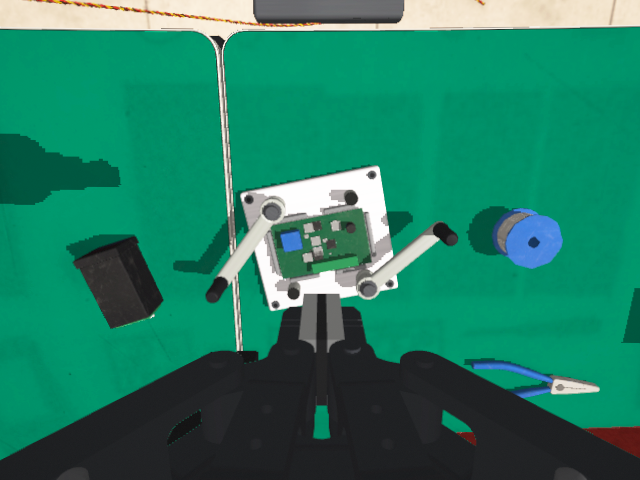

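The wrist view shows both arms swung out at the plate's corners. The left peg is at (447,234) px and the right at (217,290). The plate fit gives a pose of (532.9, -16.9) with 11.2° yaw, and both pegs lie about 95 mm from the computed pivots.

Plan: open the fingers 8 mm as a V-notch, put the finger edges behind the peg, and follow the arc while turning the tool.

```bash
cat > plan.py <<'E'
import sys; from h import *
yaw=np.radians(11.16);C=np.array([532.9,-16.9]);rot=lambda a:np.array([[np.cos(a),-np.sin(a)],[np.sin(a),np.cos(a)]])
ARM={"left":((50,40),(-1,0),1),"right":((-50,-40),(1,0),-1)}
def tcp(arm,th,off):   # th open angle; tool centre off mm behind the peg; returns xy, tool-x angle
    pv,d,sg=ARM[arm]; r=rot(yaw-th)@np.array(d,float); t=np.array([-r[1],r[0]])
    return C+rot(yaw)@np.array(pv,float)+95*r-off*t, np.degrees(np.arctan2(*(sg*t)[::-1]))
def opened(arm,peg):
    pv,d,_=ARM[arm]; q=rot(-yaw)@(np.array(peg)-C)-pv
    return -((np.arctan2(q[1],q[0])-np.arctan2(d[1],d[0])+np.pi)%(2*np.pi)-np.pi)
def rows(arm,ths,off,z):
    s=bot.read_state();T=Rn.from_rotvec(s["orientation"]).as_matrix();p=np.array(s["tool_pos"])
    a0=np.degrees(np.arctan2(T[1,0],T[0,0]))
    for th in ths:
        xy,a=tcp(arm,th,off); d=T.T@(np.r_[xy,z]-p)/1000
        print(f"th{th:.3f} {np.r_[xy,z].round(0)} [0.008,{d[0]:.4f},{d[1]:.4f},{d[2]:.4f},{-((a-a0+180)%360-180):.1f}]")
E
python3 - <<'E'
from plan import *
print(opened("left",(509.8,101.3)),opened("right",(567.4,-121.5)))
rows("left",[opened("left",(509.8,101.3))],42,140)
E
```

```text
1.0165607687502205 0.8282394734692926
th1.017 [540. 130. 140.] [0.008,-0.0606,0.1485,0.1597,-43.0]
```

```bash
python3 -m creep '[[0.008,-0.02,0.05,0.04,-10],[0.008,-0.04,0.1,0.09,-20],[0.008,-0.06,0.148,0.13,-30],[0.008,-0.061,0.148,0.16,-40],[0.008,-0.061,0.148,0.2,-43],[0.008,-0.061,0.148,0.243,-43],[0.008,-0.061,0.148,0.243,-43],[0.008,-0.061,0.148,0.243,-43]]'
python3 - <<'E'
from plan import *
rows("left",[1.016],24,57)
rows("left",np.linspace(1.016,0.56,7),16.7,57)
E
```

```text
time: 3.52
tool_pos: [542.0, 129.6, 57.8]
orientation: [-1.147, 2.922, -0.001]
wrist_force: [-0.2, -0.1, -0.0]
grip_width: 8.3
finger_force: 0.0
th1.016 [527. 118.  57.] [0.008,0.0189,0.0016,0.0007,-0.1]
th1.016 [522. 113.  57.] [0.008,0.0262,0.0016,0.0007,-0.1]
th0.940 [516. 109.  57.] [0.008,0.0334,0.0026,0.0007,-4.4]
th0.864 [510. 104.  57.] [0.008,0.0407,0.0030,0.0007,-8.8]
th0.788 [505.  99.  57.] [0.008,0.0481,0.0029,0.0007,-13.1]
th0.712 [500.  94.  57.] [0.008,0.0554,0.0022,0.0007,-17.5]
th0.636 [495.  88.  57.] [0.008,0.0626,0.0010,0.0007,-21.9]
th0.560 [491.  82.  57.] [0.008,0.0697,-0.0008,0.0006,-26.2]
```

```bash
python3 -m creep '[[0.008,0.019,0.0015,0,0],[0.008,0.026,0.0015,0,0],[0.008,0.033,0.0025,0,-4.4],[0.008,0.0405,0.003,0,-8.8],[0.008,0.048,0.003,0,-13.1],[0.008,0.055,0.002,0,-17.5],[0.008,0.0625,0.001,0,-21.9],[0.008,0.0695,-0.001,0,-26.2]]'
python3 - <<'E'
from plan import *
rows("left",np.linspace(.5,0.0,7),16.7,57)
im,D=bot.read_camera("wrist"); cv2.imwrite("pics/w2.png",im)
E
```

```text
time: 4.53
tool_pos: [493.4, 88.0, 58.3]
orientation: [1.767, -2.596, 0.027]
wrist_force: [2.4, 1.1, 1.3]
grip_width: 8.2
finger_force: 0.8
th0.500 [489.  76.  57.] [0.008,0.0125,0.0002,0.0015,-4.0]
th0.417 [485.  69.  57.] [0.008,0.0205,0.0007,0.0015,-8.8]
th0.333 [482.  62.  57.] [0.008,0.0285,0.0005,0.0016,-13.6]
th0.250 [480.  54.  57.] [0.008,0.0365,-0.0003,0.0017,-18.3]
th0.167 [479.  46.  57.] [0.008,0.0444,-0.0018,0.0018,-23.1]
th0.083 [478.  38.  57.] [0.008,0.0522,-0.0039,0.0020,-27.9]
th0.000 [478.  30.  57.] [0.008,0.0597,-0.0067,0.0021,-32.7]
```

View pics/w2.png

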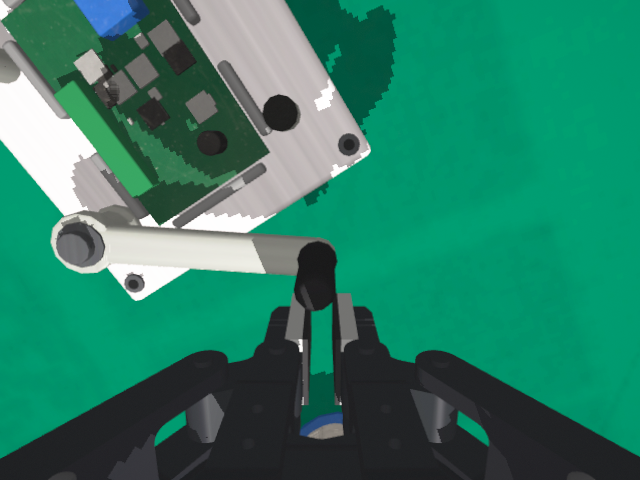

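The peg (317,275 px) sits centred in the notch and the arm is following. Next I'll read the settled pose and continue.

```bash
python3 - <<'E'
from plan import *
rows("left",np.linspace(.5,0.0,8),16.7,57)
E
```

```text
th0.500 [489.  76.  57.] [0.008,0.0126,-0.0011,0.0013,-4.0]
th0.429 [486.  70.  57.] [0.008,0.0195,-0.0006,0.0014,-8.1]
th0.357 [483.  64.  57.] [0.008,0.0264,-0.0007,0.0015,-12.2]
th0.286 [481.  57.  57.] [0.008,0.0333,-0.0012,0.0016,-16.3]
th0.214 [480.  51.  57.] [0.008,0.0401,-0.0022,0.0017,-20.4]
th0.143 [478.  44.  57.] [0.008,0.0468,-0.0037,0.0018,-24.5]
th0.071 [478.  37.  57.] [0.008,0.0534,-0.0056,0.0019,-28.6]
th0.000 [478.  30.  57.] [0.008,0.0598,-0.0081,0.0020,-32.7]
```

```bash
python3 -m creep '[[0.008,0.0057,0,0,-3.4],[0.008,0.0126,0,0,-7.5],[0.008,0.0195,0,0,-11.6],[0.008,0.0264,-0.0005,0,-15.7],[0.008,0.0332,-0.0015,0,-19.8],[0.008,0.04,-0.003,0,-24],[0.008,0.0455,-0.0045,0,-27.5],[0.008,0.05,-0.006,0,-30.5]]'
python3 -m creep '[[0.008,0,0,0,0],[0.008,0,0,0,0]]'
python3 - <<'E'
from plan import *
rows("left",[0.0],16.7,57)
im,D=bot.read_camera("wrist"); cv2.imwrite("pics/w3.png",im)
for n in ["left_arm_peg","left_arm"]:
    for r in bot.regions_of("wrist",n)[:1]:
        p=mask_pts("wrist",r["mask"],D);t=p[(p[:,2]>74)&(p[:,2]<86)]
        b=p[(p[:,2]>38)&(p[:,2]<46)][:,:2]
        if len(t): print(n,r["confidence"],t.mean(0),len(t),opened("left",t.mean(0)[:2]))
        if len(b)>50: print("bar",cv2.fitLine(b.astype(np.float32),cv2.DIST_HUBER,0,.01,.01).ravel())
E
```

```text
time: 5.58
tool_pos: [444.4, 105.7, 9.4]
orientation: [2.227, -2.101, 0.302]
wrist_force: [-0.0, -0.3, -0.6]
grip_width: 8.0
finger_force: 0.0
time: 5.82
tool_pos: [445.8, 105.6, 10.1]
orientation: [2.223, -2.107, 0.301]
wrist_force: [-0.4, -0.1, 0.3]
grip_width: 8.2
finger_force: 0.0
th0.000 [478.  30.  57.] [0.008,0.0843,-0.0313,-0.0292,-8.6]
left_arm_peg 0.68 [486.73792028  70.65904524  79.80865844] 3507 0.6107128959974255
bar [ 9.3336481e-01 -3.5892916e-01  5.1807642e+02  5.4803089e+01]
```

View pics/w3.png

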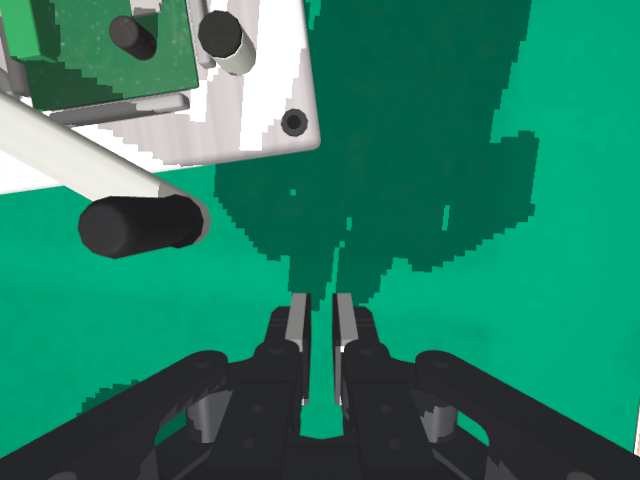

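The tool dropped to z≈10, tilted and slipped off the peg, which is now at (100,225) px. No harm was done. I'll check the joints for a limit.

```bash
python3 - <<'E'
from plan import *
s=bot.read_state();print(np.round(s["joint_positions"],3),s["tool_pos"]);T=Rn.from_rotvec(s["orientation"]).as_matrix();print(T.round(3))
E
```

```text
[ 0.238  0.348  2.096 -0.325  0.669 -2.704] [446.21393035 105.28800215  10.34439106]
[[ 0.044 -0.994  0.098]
 [-0.982 -0.061 -0.18 ]
 [ 0.185 -0.089 -0.979]]
```

Joint 6 hit its limit. I'll back up, unwind, and use the half-turned orientation, which is in mid-range.

```bash
sed -i 's/(sg\*t)/(-sg*t)/' plan.py; python3 -m creep '[[0.008,0,0,-0.04,0],[0.008,0,0,-0.09,10],[0.008,0,0,-0.09,20],[0.008,0,0,-0.09,30],[0.008,0,0,-0.09,30],[0.008,0,0,-0.09,30]]'
python3 - <<'E'
from plan import *
s=bot.read_state();print(np.round(s["joint_positions"],3),s["tool_pos"]);T=Rn.from_rotvec(s["orientation"]).as_matrix();print(T.round(3))
E
```

```text
time: 6.72
tool_pos: [436.8, 121.2, 98.1]
orientation: [1.63, -2.652, 0.322]
wrist_force: [-0.6, 0.1, -0.5]
grip_width: 7.9
finger_force: 0.0
[ 0.278  0.213  1.989 -0.256  0.911 -2.24 ] [436.80985694 121.24505952  98.07175912]
[[-0.457 -0.884  0.097]
 [-0.882  0.436 -0.18 ]
 [ 0.117 -0.168 -0.979]]
```

The commanded orientation kept a 12° lean, with the tips toward -y. That works for pushing. I'll raise and turn to the good side of joint 6.

```bash
python3 -m creep '[[0.008,0,0,-0.02,10],[0.008,0,0,-0.04,20.5],[0.008,0,0,-0.04,31],[0.008,0,0,-0.04,41.5],[0.008,0,0,-0.04,52],[0.008,0,0,-0.04,62.5],[0.008,0,0,-0.04,73],[0.008,0,0,-0.04,83]]'
python3 -m creep '[[0.008,0,0,0,10],[0.008,0,0,0,20.5],[0.008,0,0,0,31],[0.008,0,0,0,41.5],[0.008,0,0,0,52],[0.008,0,0,0,62],[0.008,0,0,0,72],[0.008,0,0,0,80]]'
python3 -m creep '[[0.008,0,0,0,10],[0.008,0,0,0,10],[0.008,0,0,0,10]]'
python3 - <<'E'
from plan import *
s=bot.read_state();print(np.round(s["joint_positions"],3));T=Rn.from_rotvec(s["orientation"]).as_matrix();print(T.round(3))
rows("left",[.61],45,100);rows("left",[.61],45,57)
E
```

```text
time: 7.72
tool_pos: [432.8, 128.5, 137.0]
orientation: [0.527, 2.958, -0.244]
wrist_force: [0.7, 0.4, 0.3]
grip_width: 7.8
finger_force: 0.0
time: 8.72
tool_pos: [432.8, 128.4, 137.0]
orientation: [2.254, 1.887, -0.062]
wrist_force: [-0.0, -0.1, 0.1]
grip_width: 7.8
finger_force: 0.0
time: 9.1
tool_pos: [432.8, 128.5, 137.1]
orientation: [2.403, 1.689, -0.037]
wrist_force: [0.2, -0.1, -0.0]
grip_width: 8.1
finger_force: 0.0
[ 0.297  0.165  1.933 -0.238  1.016  0.766]
[[ 0.345  0.934  0.097]
 [ 0.928 -0.325 -0.18 ]
 [-0.137  0.152 -0.979]]
th0.610 [505. 112. 100.] [0.008,0.0144,0.0677,0.0464,3.4]
th0.610 [505. 112.  57.] [0.008,0.0203,0.0612,0.0885,3.4]
```

```bash
python3 -m creep '[[0.008,0.007,0.034,0.023,3],[0.008,0.014,0.068,0.046,3.4],[0.008,0.014,0.068,0.046,3.4],[0.008,0.018,0.065,0.068,3.4],[0.008,0.02,0.061,0.0885,3.4],[0.008,0.02,0.061,0.0885,3.4],[0.008,0.02,0.061,0.0885,3.4]]'
python3 - <<'E'
from plan import *
print(bot.read_state()["joint_positions"].__repr__())
rows("left",[.61],24,57)
rows("left",np.linspace(.61,0.0,9),16.7,57)
E
```

```text
time: 9.98
tool_pos: [505.4, 111.4, 58.0]
orientation: [2.452, 1.614, -0.025]
wrist_force: [1.0, 0.3, 0.7]
grip_width: 8.0
finger_force: 0.0
array([ 0.22170362,  0.34247139,  1.92038719, -0.26813968,  0.83972459,
        0.80430398])
th0.610 [497.  92.  57.] [0.008,-0.0206,-0.0006,0.0035,-0.1]
th0.610 [494.  86.  57.] [0.008,-0.0278,-0.0007,0.0045,-0.1]
th0.534 [490.  79.  57.] [0.008,-0.0350,-0.0018,0.0052,-4.5]
th0.458 [487.  73.  57.] [0.008,-0.0423,-0.0024,0.0061,-8.9]
th0.381 [484.  66.  57.] [0.008,-0.0496,-0.0024,0.0070,-13.2]
th0.305 [482.  59.  57.] [0.008,-0.0569,-0.0019,0.0080,-17.6]
th0.229 [480.  52.  57.] [0.008,-0.0641,-0.0008,0.0091,-22.0]
th0.152 [479.  45.  57.] [0.008,-0.0711,0.0008,0.0103,-26.3]
th0.076 [478.  37.  57.] [0.008,-0.0780,0.0030,0.0116,-30.7]
th0.000 [478.  30.  57.] [0.008,-0.0848,0.0057,0.0129,-35.1]
```

```bash
python3 -m creep '[[0.008,-0.018,-0.0005,0.0025,0],[0.008,-0.027,-0.0007,0.0035,0],[0.008,-0.035,-0.0018,0.0045,-4.5],[0.008,-0.0423,-0.0024,0.0055,-8.9],[0.008,-0.0496,-0.0024,0.0062,-13.2],[0.008,-0.0569,-0.0019,0.0072,-17.6],[0.008,-0.0641,-0.0008,0.0083,-22],[0.008,-0.0711,0.0008,0.0095,-26.3]]'
python3 -m creep '[[0.008,0,0,0,0],[0.008,0,0,0,0],[0.008,0,0,0,0]]'
python3 - <<'E'
from plan import *
print(bot.read_state()["joint_positions"].__repr__())
rows("left",[.152,.076,0.0],16.7,57)
im,D=bot.read_camera("wrist"); cv2.imwrite("pics/w4.png",im)
for r in bot.regions_of("wrist","left_arm_peg")[:1]:
        p=mask_pts("wrist",r["mask"],D);t=p[(p[:,2]>74)&(p[:,2]<86)]
        if len(t): print(r["confidence"],t.mean(0),len(t),opened("left",t.mean(0)[:2]))
E
```

```text
time: 10.98
tool_pos: [477.7, 44.2, 57.3]
orientation: [2.027, 2.136, -0.095]
wrist_force: [-0.4, 1.3, 0.2]
grip_width: 8.2
finger_force: 0.7
time: 11.35
tool_pos: [478.3, 44.7, 57.1]
orientation: [2.028, 2.134, -0.095]
wrist_force: [-0.7, -0.4, 0.6]
grip_width: 8.0
finger_force: 0.0
array([ 0.09165252,  0.28770293,  2.01638141, -0.27281006,  0.7745152 ,
        0.23056362])
th0.152 [479.  45.  57.] [0.008,-0.0000,0.0003,0.0002,-0.0]
th0.076 [478.  37.  57.] [0.008,-0.0072,-0.0008,0.0014,-4.4]
th0.000 [478.  30.  57.] [0.008,-0.0143,-0.0014,0.0027,-8.7]
0.88 [477.80020223  31.43346553  78.95582554] 872 0.1886838684974257
```

View pics/w4.png

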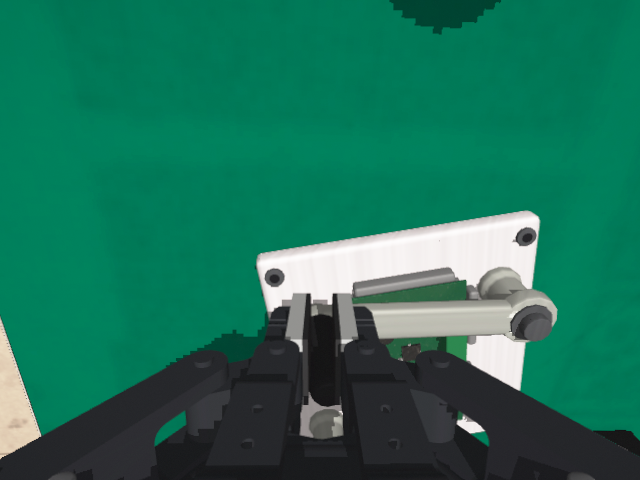

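The peg shows through the notch at about (322,355) px and the arm is nearly closed. I'll finish the last 14 mm, back off and raise.

```bash
python3 -m creep '[[0.008,-0.005,-0.0005,0.001,-3],[0.008,-0.010,-0.001,0.002,-6],[0.008,-0.0148,-0.0014,0.0027,-8.7],[0.008,-0.0148,-0.0014,0.0027,-8.7],[0.008,0.01,-0.0014,-0.001,-8.7],[0.008,0.035,-0.0014,-0.005,-8.7],[0.008,0.035,-0.0014,-0.06,-8.7],[0.008,0.035,-0.0014,-0.12,-8.7]]'
python3 -m creep '[[0.008,0,0,0,0],[0.008,0,0,0,0]]'
python3 - <<'E'
from plan import *
im,D=bot.read_camera("top")
for n in ["left_arm_peg","right_arm_peg"]:
    for r in bot.regions_of("top",n)[:1]:
        p=mask_pts("top",r["mask"],D);t=p[(p[:,2]>74)&(p[:,2]<86)]
        if len(t): print(n,r["confidence"],t.mean(0),len(t),opened(n.split("_")[0],t.mean(0)[:2]))
rows("right",[.828],46,180);rows("right",[.828],46,57)
E
```

```text
time: 12.45
tool_pos: [462.9, 101.2, 168.3]
orientation: [1.864, 2.287, -0.12]
wrist_force: [2.7, -0.0, -1.1]
grip_width: 8.0
finger_force: 0.0
time: 12.7
tool_pos: [463.2, 100.7, 167.6]
orientation: [1.863, 2.286, -0.117]
wrist_force: [-1.1, 0.1, -1.0]
grip_width: 8.0
finger_force: 0.0
left_arm_peg 0.8 [482.64717794  13.73235153  79.17567477] 20 -0.002361296784678224
right_arm_peg 0.84 [ 569.25016035 -122.51197453   79.08482871] 22 0.825332174842992
th0.828 [ 541. -159.  180.] [0.008,-0.2671,0.0237,0.0408,47.6]
th0.828 [ 541. -159.   57.] [0.008,-0.2429,0.0169,0.1612,47.6]
```

The left arm is closed (-0.002 rad). Now the right arm: travel over high, then descend behind its peg.

```bash
python3 -m creep '[[0.008,-0.045,0.004,0.008,8],[0.008,-0.09,0.008,0.015,16],[0.008,-0.135,0.012,0.022,24],[0.008,-0.18,0.016,0.03,32],[0.008,-0.225,0.02,0.036,40],[0.008,-0.267,0.0237,0.041,47.6],[0.008,-0.267,0.0237,0.041,47.6],[0.008,-0.267,0.0237,0.041,47.6]]'
python3 -m creep '[[0.008,0,0,0,0],[0.008,0,0,0,0]]'
python3 - <<'E'
from plan import *
print(bot.read_state()["joint_positions"].__repr__())
rows("right",[.828],46,57)
E
```

```text
time: 13.85
tool_pos: [541.0, -158.3, 179.9]
orientation: [2.618, 1.334, 0.003]
wrist_force: [0.2, -0.4, -0.2]
grip_width: 7.7
finger_force: 0.0
time: 14.1
tool_pos: [541.8, -157.6, 181.3]
orientation: [2.614, 1.336, 0.006]
wrist_force: [-0.2, 0.8, -0.1]
grip_width: 7.8
finger_force: 0.0
array([-0.31488939,  0.2266426 ,  1.72410151, -0.16362214,  1.04694388,
        0.38298307])
th0.828 [ 541. -159.   57.] [0.008,0.0093,-0.0227,0.1219,-0.1]
```

```bash
python3 -m creep '[[0.008,0.003,-0.008,0.04,0],[0.008,0.006,-0.015,0.08,0],[0.008,0.0093,-0.0227,0.122,0],[0.008,0.0093,-0.0227,0.122,0],[0.008,0.0093,-0.0227,0.122,0],[0.008,0.0093,-0.0227,0.122,0]]'
python3 - <<'E'
from plan import *
im,D=bot.read_camera("wrist"); cv2.imwrite("pics/w5.png",im)
rows("right",[.828],27,57)
rows("right",np.linspace(.828,0.0,12),20.5,57)
E
```

```text
time: 14.85
tool_pos: [543.0, -160.6, 59.3]
orientation: [2.612, 1.332, 0.011]
wrist_force: [1.3, -0.0, -0.9]
grip_width: 7.9
finger_force: 0.0
th0.828 [ 552. -144.   57.] [0.008,0.0192,-0.0024,-0.0000,-0.2]
th0.828 [ 556. -139.   57.] [0.008,0.0256,-0.0023,-0.0006,-0.2]
th0.753 [ 561. -134.   57.] [0.008,0.0328,-0.0010,-0.0010,-4.5]
th0.677 [ 566. -128.   57.] [0.008,0.0401,-0.0002,-0.0015,-8.8]
th0.602 [ 571. -122.   57.] [0.008,0.0474,0.0001,-0.0021,-13.1]
th0.527 [ 575. -116.   57.] [0.008,0.0546,-0.0001,-0.0028,-17.4]
th0.452 [ 578. -110.   57.] [0.008,0.0619,-0.0009,-0.0036,-21.7]
th0.376 [ 581. -103.   57.] [0.008,0.0690,-0.0023,-0.0045,-26.0]
th0.301 [584. -96.  57.] [0.008,0.0760,-0.0042,-0.0055,-30.3]
th0.226 [586. -89.  57.] [0.008,0.0828,-0.0065,-0.0065,-34.7]
th0.151 [587. -82.  57.] [0.008,0.0894,-0.0094,-0.0077,-39.0]
th0.075 [588. -75.  57.] [0.008,0.0958,-0.0128,-0.0089,-43.3]
th0.000 [589. -68.  57.] [0.008,0.1019,-0.0166,-0.0102,-47.6]
```

View pics/w5.png

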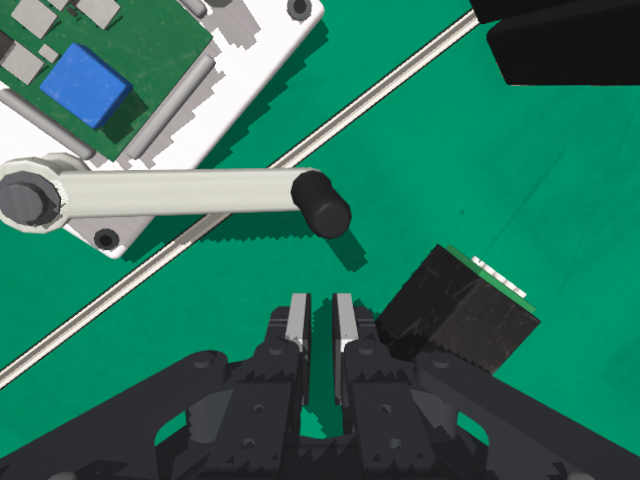

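The peg is at (322,205) px, ahead of the notch and a little to the right. I'll bias +3 mm in tool y and push.

```bash
python3 -m creep '[[0.008,0.012,0.001,0,0],[0.008,0.0192,0.001,0,0],[0.008,0.0256,0.001,0,0],[0.008,0.0328,0.002,-0.001,-4.5],[0.008,0.04,0.0025,-0.001,-8.8],[0.008,0.0474,0.0025,-0.0015,-13.1],[0.008,0.0546,0.002,-0.002,-17.4],[0.008,0.0619,0.001,-0.003,-21.7]]'
python3 -m creep '[[0.008,0,0,0,0],[0.008,0,0,0,0]]'
python3 - <<'E'
from plan import *
im,D=bot.read_camera("wrist"); cv2.imwrite("pics/w6.png",im)
rows("right",np.linspace(.452,0.0,7),20.5,57)
E
```

```text
time: 15.9
tool_pos: [579.0, -110.6, 54.9]
orientation: [2.316, 1.806, -0.051]
wrist_force: [-0.7, -1.4, 0.5]
grip_width: 8.1
finger_force: 0.8
time: 16.15
tool_pos: [578.3, -110.5, 54.5]
orientation: [2.32, 1.803, -0.051]
wrist_force: [-0.2, 0.1, -0.5]
grip_width: 7.7
finger_force: 0.0
th0.452 [ 578. -110.   57.] [0.008,0.0004,0.0002,-0.0026,-0.2]
th0.377 [ 581. -103.   57.] [0.008,0.0075,0.0016,-0.0035,-4.5]
th0.301 [584. -96.  57.] [0.008,0.0147,0.0024,-0.0045,-8.8]
th0.226 [586. -89.  57.] [0.008,0.0219,0.0027,-0.0056,-13.1]
th0.151 [587. -82.  57.] [0.008,0.0292,0.0025,-0.0067,-17.4]
th0.075 [588. -75.  57.] [0.008,0.0363,0.0017,-0.0079,-21.8]
th0.000 [589. -68.  57.] [0.008,0.0434,0.0004,-0.0092,-26.1]
```

View pics/w6.png

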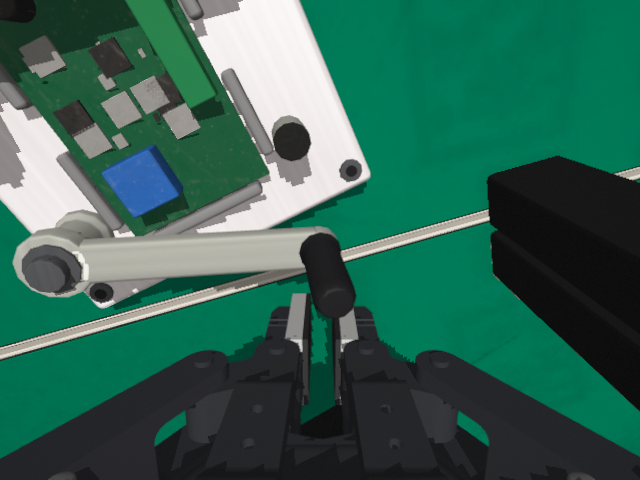

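The peg top is at (335,290) px, slightly right in the notch. A black pillar at right (490–640, 160–400) may be close to the gripper body, so I'll measure it before continuing.

```bash
python3 - <<'E'
from plan import *
im,D=bot.read_camera("wrist")
m=np.zeros(D.shape,bool);m[150:400,480:]=1
m&=(im.max(2)<70)
p=mask_pts("wrist",m,D);p=p[p[:,2]>20]
print(np.percentile(p,[1,5,50,95,99],axis=0).round())
for z0 in range(20,400,60):
    q=p[(p[:,2]>z0)&(p[:,2]<z0+60)]
    if len(q)>30: print(z0,len(q),np.percentile(q,[2,98],axis=0).round())
E
```

```text
[[ 612. -150.   21.]
 [ 671. -146.   26.]
 [ 672. -109.   64.]
 [ 696.  -94.   94.]
 [ 705.  -94.  121.]]
20 17593 [[ 671. -149.   22.]
 [ 704.  -94.   79.]]
80 6345 [[ 611. -149.   80.]
 [ 676.  -94.  122.]]
```

The pillar face is at x=671, which leaves about 35 mm of clearance. Continuing, with a +3 mm lateral shift.

```bash
python3 -m creep '[[0.008,0.004,0.003,-0.0026,-2],[0.008,0.011,0.004,-0.0035,-6.5],[0.008,0.018,0.0045,-0.0045,-11],[0.008,0.025,0.0045,-0.006,-15],[0.008,0.032,0.004,-0.0072,-19],[0.008,0.038,0.003,-0.0082,-23],[0.008,0.0415,0.0025,-0.009,-25],[0.008,0.0415,0.0025,-0.009,-25]]'
python3 -m creep '[[0.008,0,0,0,0],[0.008,-0.01,0,0.001,0],[0.008,-0.035,0,0.005,0],[0.008,-0.035,0,-0.05,0],[0.008,-0.06,0,-0.1,0],[0.008,-0.08,0,-0.15,0],[0.008,-0.08,0,-0.15,0],[0.008,-0.08,0,-0.15,0]]'
python3 - <<'E'
from plan import *
im,D=bot.read_camera("top");cv2.imwrite("pics/t2.png",cv2.resize(im[180:300,180:400],None,fx=3.5,fy=3.5))
for n in ["left_arm_peg","right_arm_peg","board"]:
    for r in bot.regions_of("top",n)[:1]:
        p=mask_pts("top",r["mask"],D);t=p[(p[:,2]>74)&(p[:,2]<86)]
        if len(t): print(n,r["confidence"],t.mean(0),len(t),opened(n.split("_")[0],t.mean(0)[:2]))
im,D=bot.read_camera("wrist");cv2.imwrite("pics/w7.png",im)
rows("right",[0.0],20.5,57)
E
```

```text
time: 17.25
tool_pos: [590.6, -69.8, 57.7]
orientation: [1.881, 2.271, -0.114]
wrist_force: [-0.3, 0.6, 0.0]
grip_width: 7.6
finger_force: 0.2
time: 18.25
tool_pos: [589.6, -120.4, 219.6]
orientation: [1.882, 2.271, -0.115]
wrist_force: [0.2, 0.2, -0.2]
grip_width: 8.1
finger_force: 0.0
left_arm_peg 0.64 [482.22672227  14.85521074  78.88854386] 23 0.01028641421013754
right_arm_peg 0.57 [585.0387033  -48.70086294  79.48713676] 19 0.013588363345151677
th0.000 [589. -68.  57.] [0.008,0.0818,-0.0002,0.1485,-0.7]
```

View pics/t2.png

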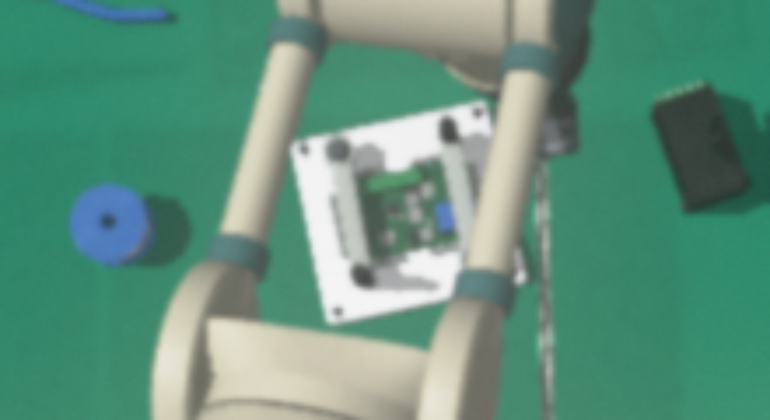

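The picture shows both arms lying across the board. The left peg is at (362,275) px and the right at (448,128), at 0.010 and 0.014 rad. The board is in its nest and the robot is clear.

```bash
python3 -c "from cell import bot; print(bot.sign_off())"
```

```text
the job is handed in; nothing more can be done
None
```

Both keeper arms are closed over their posts, measured at about 0.01 rad each before hand-in; the board looked undisturbed in its nest, and the job was handed in at about 18 s without a verdict shown. On the first left push, joint 6 ran onto its limit (it read -2.704 against -2.7) and the tool slipped off the peg, so I redid that push from the other side.

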